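Rock the pendulum angle gauge to its mark on a puppet's neck post

TASK

Lift the angle gauge out of its wooden stand by its beech grip, keep it upright and set its brass keel into the V notch of the sprung neck post, pressing gently until you feel the post stop going down. Then, keeping the post pressed home, rock the gauge sideways on its keel until the swinging black pointer settles on the red mark, and finish while still holding it there, so that the neck bevel can be scribed. Leave the other things on the bench alone.

Things in the scene. Friction and masses are not known exactly. Their poses are not given: they have to be found in the camera images.
- gauge: Loose pendulum angle gauge, 0.35 kg, 167 mm tall, upright in its stand with its origin 10 mm above the bench. Origin: middle of the keel's underside; z up, x square to the dial, y sideways. Brass keel: round bar 12 mm thick, 40 mm long along x. Shoe 36 x 90 x 12 mm (x, y, z) at z 20 to 32. White dial, both faces alike, 92 mm across, 10 mm thick, centre at z 78. Beech grip on top.
- gauge_grip (a point): Where to hold the beech grip, 147 mm above the gauge's origin and 141 mm above the keel's axis. The grip is 24 x 30 x 46 mm (x, y, z), at z 121 to 167 mm of the gauge; take it from above with the fingers on its two y faces, 30 mm apart. The dial's top, at z 124 mm, lies below it.
- gauge_keel (a point): Middle of the keel's axis, 6 mm above the gauge's origin: the point about which it rocks in the notch.
- gauge_stand: Dark wooden stand fixed to the bench, 56 x 112 mm (x, y) and 38 mm tall, in which the gauge's shoe stands 30 mm above the bench inside a low wall 8 mm high (about 3 mm play); lift the gauge straight up. Origin at the centre of its underside, same axes as the gauge within 0.03 rad.
- neck_clamp: Green clamp block fixed to the bench, 100 x 100 x 34 mm, with a steel collar 46 mm in diameter up to 56 mm, holding the neck post upright. Origin at the centre of its underside, z up; its x axis runs along the V notch.
- post_seat (a point): Where the keel's axis lies when seated in the V notch on top of the beech neck post. Moves with the post: 100 mm above the bench at rest, 90 mm pressed home. x along the notch (the gauge's x goes along it), z up. 90 degree V, 40 mm long, vertex 8.5 mm below this point; uneven flanks rise 2 mm above it at +y, 6 mm at -y. The gauge can lean 0.55 rad towards +y.
- neck_post (a joint): How far the sprung post is pressed down (m): 0 at rest, hard stop at 0.010. It takes about 2 N to start and 6 N at the stop; beyond that the force rises steeply.
- pointer (a joint): Angle (rad) of the free-swinging, damped black pointer about the gauge's x axis, relative to the gauge. 0 when it points down the gauge to the keel; positive when the tip has swung towards the gauge's +y. It hangs plumb by its own weight, so leaning the top of the gauge towards its +y by an angle makes this value that angle. It settles within about 1 s.
- mark (a joint): Angle (rad) of the red mark on the lower rim of the dial, counted as for the pointer; between 0.24 and 0.44, always on the gauge's +y side. It is stiff and stays where it was set.
- pointer_tip (a point): Tip of the black pointer (3 mm wide), 39 mm from the dial's centre.
- mark_tip (a point): Point of the red mark (6 mm wide, 10 mm long, on both faces of the dial) over which the pointer's tip must come, 39 mm from the dial's centre.
- peg_rail: Beech peg rail with a cork top, 560 x 100 x 60 mm, fixed across the back of the bench; five repair pieces stand on it.
- donkey_head: Grey pine donkey head, 140 mm tall, on the rail; leave alone. Origin under it.
- handbell: Brass handbell, 108 mm tall, on the rail; leave alone. Origin under it.
- elm_boot: Carved elm boot, 86 mm tall, on the rail; leave alone. Origin under it.
- magnifier_housing: Nickel magnifier housing, a ring 68 mm across and 22 mm tall, on the rail; leave alone. Origin under it.
- spool_gear: Wooden spool-shaped gear, 56 mm across and 44 mm tall, on the rail; leave alone. Origin under it.
- wax_jar: Amber wax jar, 65 mm tall, at the left of the bench; leave alone. Origin under it.
- mallet: Small hammer lying at the right of the bench; leave alone. Origin under it.
Things that resemble listed ones, but are neither listed nor needed, are in the scene too. Leave any orange or purple look-alike of the gauge alone.

How it is judged:
On the way, in this order (a step that is already met when the one before it is completed fails the run):
1. the gauge is lifted clear of its stand by the fingers (contact force between the fingers and gauge above 2 N and contact force between gauge and gauge_stand below 0.05 N and height (world z) of gauge_keel above 0.03 m), for 0.1 s.
2. the gauge, held upright (within 0.13 rad), sits with its keel in the notch and the post is pressed home (at least 7.5 of 10 mm) (distance between gauge_keel and post_seat below 0.006 m and value of joint neck_post above 0.0075 m and contact force between gauge and neck_post above 1 N and contact force between the fingers and gauge above 2 N and angle between gauge's own x axis and vertical between 1.4 and 1.74 rad and angle between gauge's own z axis and vertical below 0.13 rad), for 0.1 s.
At the end, for the whole second after the job is handed in: Fingers hold the gauge still: keel within 6 mm of its seat, post down at least 7.5 of 10 mm under 1 to 30 N, dial upright within 0.17 rad fore and aft, pointer at rest with its tip within 3 mm of the red mark's point, gauge clear of its stand (distance between gauge_keel and post_seat below 0.006 m and value of joint neck_post above 0.0075 m and contact force between gauge and neck_post between 1 and 30 N and contact force between the fingers and gauge above 2 N and angle between gauge's own x axis and vertical between 1.4 and 1.74 rad and distance between pointer_tip and mark_tip below 0.003 m and velocity of joint pointer between -0.3 and 0.3 rad/s and angular speed of gauge below 0.1 rad/s and contact force between gauge and gauge_stand below 0.05 N); the arm keeps its last pose, push and grip.
It fails at once if the post is pressed harder than 45 N (contact force between gauge and neck_post above 45 N).
It fails at once if another thing on the bench is shifted by more than 20 mm (distance of any of donkey_head, handbell, elm_boot, magnifier_housing, spool_gear, wax_jar, mallet from where it was at the start of the episode above 0.02 m).
It also fails if it takes over 48 s, if anything falls off the work surface, if the arm or the gripper's body presses on something with over 40 N, if the wrist force passes 120 N, or if a joint passes its speed limit or range.

ROBOT

A 6-joint arm with a two-finger parallel gripper is mounted at the origin on the work surface. World frame = base frame: x ahead of the robot, y to its left, z up, the work surface at z = 0. Lengths are in m, angles in rad, forces in N, time in s.
With the tool pointing down it reaches from about 0.425 to 0.95 m from the base axis. Payload 3.5 kg.
Tool frame: the origin (TCP) lies midway between the tips of the shut fingers; the grasp point (between the pads) lies 19 mm behind it (arm.grasp_offset is the distance from the TCP to the grasp point, in m); z points along the fingers, y is the line along which they close (so a half turn about z gives the same grasp; the last joint's range is limited). The gripper opens to 85 mm and grips with 20 to 120 N. Pads are 22 mm wide; open, the fingers measure 114 mm over their backs; the gripper's body (76 mm by 85 mm) begins 54 mm behind the grasp point. The pads swing forward as they close: fully open they stand 13 mm farther back than shut.
Start: joints at [-1.273, 0.286, 1.577, -0, 1.279, -0.15], TCP at [0.292, -0.608, 0.231] pointing down, gripper open.
Joint ranges: [-2.77, 2.77], [-0.9, 2.22], [0.21, 2.48], [-1.53, 4.67], [0.24, 2.81], [-2.84, 2.84]. Speed limits (rad/s): [2.79, 2.79, 3.14, 3.14, 3.14, 3.14].

INTERFACE

Orientations are given as a unit quaternion [x, y, z, w].
In Python, from plant import arm gives the robot as it stands.
- The arm moves only by the tool move_arm, never from a script. Its argument "moves" is a list of rows, each a list of 7 numbers: the shift along the tool's x, y, z in cm, then the turn, a rotation vector about the tool's x, y, z in degrees, then the finger opening in cm, from 0 to 8.54. A call has 1 to 20 rows; each row shifts and turns the commanded pose from where the row before left it, along the tool's axes as they then stand; what a row does not reach is not made up. A row lasts 1/8 s, in which the tool goes at most 62.5 mm and 10.7 degrees, less where a joint would pass 70% of its speed; a pose out of reach is approached as far as the arm can. A call with a gripper value outside its range is refused whole. The fingers move at their own pace and stop on an object; "force" is the grip in N (left out, the last holds). Time passes only in rows, so rows that do not move let the fingers close. It gives the time, the measured TCP pose, the force, the opening and the grip force at its end, in the units of the state.
- arm.get_obs(): the state, without advancing time (a new reading comes with each control period).
- arm.capture(name): name is "side" or "top" or "wrist"; returns the picture (480x640x3 uint8, red, green, blue); there is no depth.
- arm.camera_params(name): a dict with "K" (3x3 intrinsics, pixels), "R" (3x3) and "t" (3): a world point X has camera coordinates R X + t. Camera axes: x right, y down, z forward; pixel columns grow to the right and rows downward; lengths in m; the calibration is good to about 2 mm. A picture is of the moment at which its call begins: read the wrist's pose just before it. camera_params takes no time and is no camera call; for the wrist camera it gives the pose at the moment of the call.
- arm.hand_in(): hands the job in; it is judged then, once.
Trained networks look in the newest picture that a camera, given by its name, has taken for a name from the list of things; names that differ only in an ending like _2 or _b are one class to them, and where a whole thing is asked for, a point or a joint stands for the part that bears it (a point fixed in the world has none). Each returns a list of dicts, best first, with "p" (0 to 1); they miss things now and then, are a little off and sometimes report something else, mostly with a low value. They report only what shows in the picture. A call takes as long as a camera call. They do not tell look-alikes from the thing itself.
- arm.regions_of(camera, query): "pixels" (480x640 bool, what is visible of it) and "rect" ([centre column, centre row, width, height] in pixels, round what is visible of it).
The state is a dict: "clock": time; "q": joint angles; "qd": joint speeds; "tau": joint torques, N m; "ee_pos": TCP position; "eef_rot": TCP orientation; "wrist_force": force on the tool from outside, world axes, zero at the start; "torque": the same for the moment, N m; "opening": finger opening in m; "grasp_force": force on a finger pad.
Only numpy, scipy, OpenCV 4.12 (cv2) and the standard library are available. Lean on these libraries where they do the work, as an engineer would, in place of code of your own. Each camera call takes 0.05 s, during which the arm holds its last target. There are 200 camera calls.

## Working session

There is one attempt and no reset: what is moved stays moved. The work goes in short steps, Python scripts to look and compute and a tool call to move; the robot and the scene stay as the last step left them, time stands still between calls to the robot, and variables do not carry over. Pictures are saved under pics/ and viewed, at most 10 in all, crops included, and the job is handed in when it is done.

Besides the shell and the picture viewer there is one more tool, called after "Emit:" as name(argument=value, ...) on one line, values as JSON. move_arm: Moves the arm, as the interface text tells. Its arguments: {"type":"object","properties":{"moves":{"type":"array"},"force":{"type":"number"}},"required":["moves"]}

```bash
ls; mkdir -p pics; python3 - <<'E'
from plant import arm
import cv2, numpy as np
o=arm.get_obs(); print(o['clock'],o['ee_pos'],o['eef_rot'],o['opening'],arm.grasp_offset)
ims=[]
for c in ['side','top']:
    im=arm.capture(c); cv2.imwrite(f'pics/{c}0.png',im[:,:,::-1]); 
    p=arm.camera_params(c); print(c,p['K'].tolist(),p['R'].round(4).tolist(),p['t'].round(4).tolist())
    for q in ['gauge','gauge_stand','neck_clamp','neck_post','mark','pointer','gauge_grip']:
        try:
            for r in arm.regions_of(c,q)[:3]: print(q,round(r['p'],2),np.round(r['rect'],1).tolist())
        except Exception as e: print(q,e)
E
```

```text
pics
0.0 [ 0.292092   -0.6078012   0.22994061] [ 9.75034367e-01  2.22050924e-01 -1.04478753e-04 -1.16624394e-03] 0.08572763226174489 0.0187
side [[555.1595837051096, 0.0, 318.1634375525109], [0.0, 555.1595837051096, 231.1953975849796], [0.0, 0.0, 1.0]] [[-0.9996, -0.0213, -0.0163], [-0.0028, 0.6865, -0.7271], [0.0266, -0.7268, -0.6863]] [0.597, 0.0853, 1.2315]
gauge 0.93 [409.5, 315.0, 48.7, 74.3]
gauge 0.89 [339.0, 309.4, 23.6, 77.5]
gauge 0.75 [387.5, 372.4, 32.3, 80.5]
gauge_stand 0.86 [339.4, 332.5, 41.8, 62.7]
neck_clamp 0.66 [342.0, 217.1, 60.0, 54.9]
neck_clamp 0.66 [255.6, 174.7, 56.5, 60.4]
neck_post 0.85 [350.8, 199.8, 23.5, 26.5]
neck_post 0.3 [249.9, 224.8, 31.5, 49.1]
mark 0.55 [243.8, 256.1, 48.9, 41.5]
pointer 0.53 [412.1, 320.8, 4.5, 12.5]
gauge_grip 0.81 [412.2, 313.1, 51.7, 73.2]
gauge_grip 0.72 [387.5, 372.4, 29.2, 77.3]
gauge_grip 0.71 [343.3, 310.7, 31.2, 77.2]
top [[532.2686157709663, 0.0, 331.4781016007275], [0.0, 532.2686157709663, 235.8182500669202], [0.0, 0.0, 1.0]] [[-0.0069, -0.9997, 0.0231], [-0.9981, 0.0054, -0.0618], [0.0616, -0.0235, -0.9978]] [-0.0197, 0.5764, 1.1981]
gauge 0.79 [241.2, 312.0, 37.1, 34.3]
gauge 0.73 [166.3, 215.2, 29.8, 31.1]
gauge 0.62 [179.9, 285.9, 45.4, 22.8]
gauge_stand 0.83 [243.1, 250.2, 56.5, 33.8]
neck_clamp 0.84 [383.6, 251.3, 52.1, 63.0]
neck_clamp 0.22 [239.6, 246.5, 45.5, 24.6]
neck_post 0.63 [386.9, 256.8, 20.4, 21.8]
pointer 0.72 [405.0, 151.8, 40.8, 71.1]
gauge_grip 0.94 [240.1, 311.1, 38.1, 37.2]
gauge_grip 0.77 [239.9, 246.9, 47.0, 26.5]
gauge_grip 0.76 [180.3, 287.2, 48.8, 28.7]
```

View pics/side0.png

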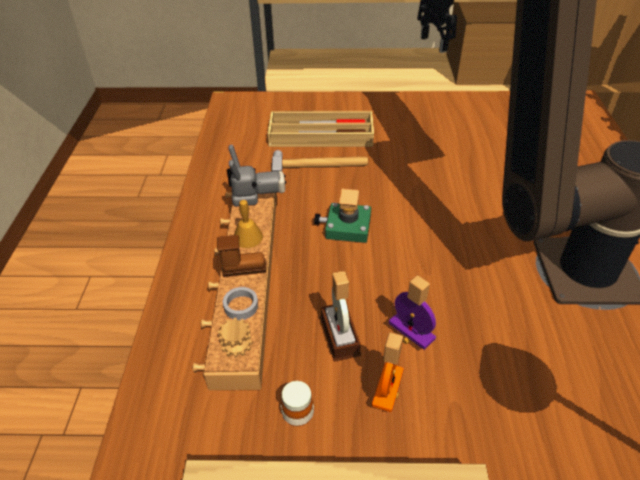

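View pics/top0.png

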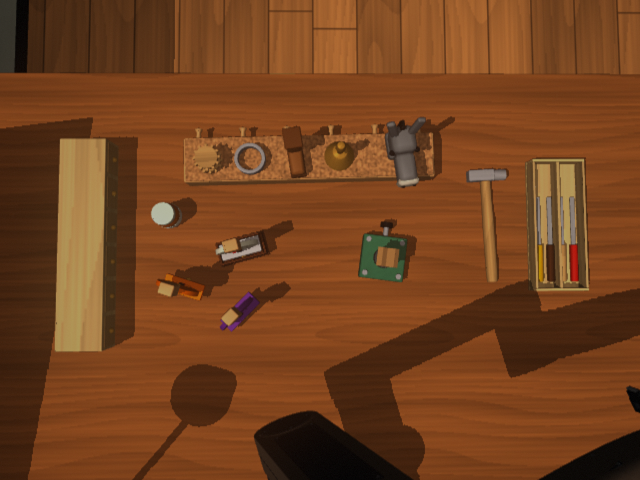

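The side view shows the real (white) gauge at about (340,315) in its dark stand, with the orange (388,372) and purple (412,310) look-alikes beside it and the green clamp at (348,222). In the top view the grip is at about (230,245), the stand at (243,250) and the clamp at (383,257).

```bash
cat > h.py <<'E'
from plant import arm
import numpy as np, cv2
from scipy.spatial.transform import Rotation as Ro
def ray(c,u,v,z,p=None):
    p=p or arm.camera_params(c); R,t=np.array(p['R']),np.array(p['t'])
    d=R.T@np.linalg.inv(p['K'])@np.array([u,v,1.]); C=-R.T@t
    return C+d*(z-C[2])/d[2]
def proj(c,X,p=None):
    p=p or arm.camera_params(c); x=np.array(p['R'])@np.array(X)+p['t']; x=np.array(p['K'])@x; return x[:2]/x[2]
E
python3 - <<'E'
from h import *
o=arm.get_obs(); T=Ro.from_quat(o['eef_rot']).as_matrix(); print(T.round(3))
p=arm.camera_params('wrist'); R=np.array(p['R']); print(p['K'].tolist() if hasattr(p['K'],'tolist') else p['K']); print('cam in tool',(T.T@(-R.T@p['t']-o['ee_pos'])).round(4),(T.T@R.T).round(3))
for n,u,v,z in [('grip',230,244,.177),('stand',243,249,.038),('clamp',383,257,.034),('post',388,257,.1),('knob',387,226,.02)]: print(n,ray('top',u,v,z).round(4))
for n,u,v,z in [('grip',341,280,.177),('post',349,197,.1)]: print(n,ray('side',u,v,z).round(4))
a=cv2.imread('pics/top0.png'); s=cv2.imread('pics/side0.png')
f=lambda im,x,y:cv2.resize(im[y:y+80,x:x+100],(400,320),interpolation=cv2.INTER_CUBIC)
cv2.imwrite('pics/c1.png',np.vstack([np.hstack([f(a,195,205),f(a,335,215)]),np.hstack([f(s,290,265),f(s,300,170)])])[:600])
E
```

```text
[[ 0.901  0.433  0.   ]
 [ 0.433 -0.901 -0.   ]
 [-0.     0.    -1.   ]]
[[360.37051612789855, 0.0, 322.1069042101154], [0.0, 360.37051612789855, 238.60284794042818], [0.0, 0.0, 1.0]]
cam in tool [ 0.0799  0.0009 -0.1421] [[-0.    -0.952 -0.306]
 [ 1.    -0.001  0.   ]
 [-0.001 -0.306  0.952]]
grip [0.5514 0.181  0.177 ]
stand [0.5466 0.1752 0.038 ]
clamp [ 0.5268 -0.1388  0.034 ]
post [ 0.5253 -0.1415  0.1   ]
knob [ 0.598  -0.1505  0.02  ]
grip [0.5497 0.1916 0.177 ]
post [ 0.5277 -0.1303  0.1   ]
```

View pics/c1.png

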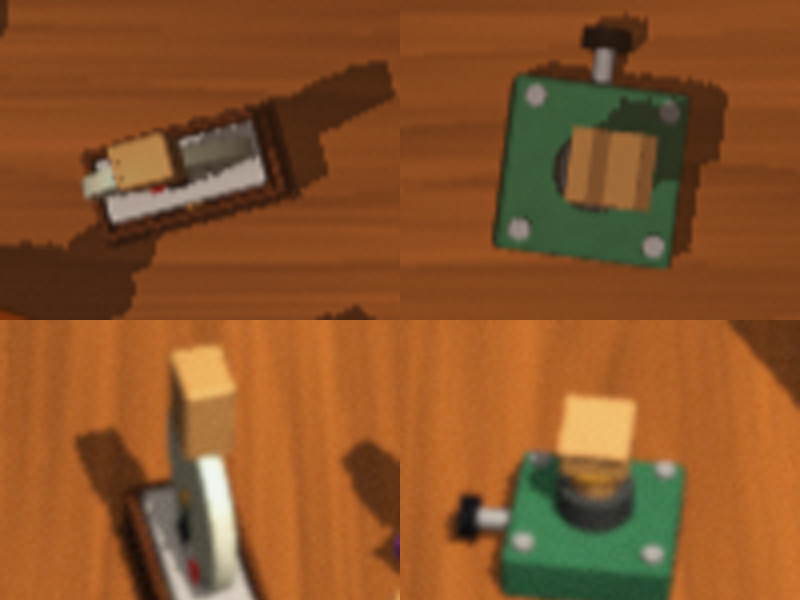

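The crops show the red mark on the world +y (left) side of the real gauge, on both faces, so gauge +y is close to world +y. The stand is yawed by about +13°. The clamp's knob points to +x, with the notch at about -7°. I need a close wrist view to tell which notch flank is the higher one.

Emit:
move_arm(moves=[[4.3,-3.6,-0.4,0,0,0,8.5],[4.3,-3.6,-0.4,0,0,0,8.5],[4.3,-3.6,-0.4,0,0,0,8.5],[4.3,-3.6,-0.4,0,0,0,8.5],[4.3,-3.6,-0.4,0,0,0,8.5],[4.3,-3.6,-0.4,0,0,0,8.5],[4.3,-3.6,-0.4,0,0,0,8.5],[4.3,-3.6,-0.4,0,0,0,8.5],[4.3,-3.6,-0.4,0,0,0,8.5],[0,0,0,0,0,6.5,8.5],[0,0,0,0,0,6.5,8.5],[0,0,0,0,0,0,8.5],[0,0,0,0,0,0,8.5]])

```text
clock: 2.42
ee_pos: [0.5008, -0.149, 0.2674]
eef_rot: [0.994, 0.111, 0.0, 0.0]
wrist_force: [1.0, -0.3, -0.9]
opening: 0.085
grasp_force: 0.0
```

```bash
python3 - <<'E'
from h import *
im=arm.capture('wrist'); cv2.imwrite('pics/w1.png',im[:,:,::-1])
p=arm.camera_params('wrist'); np.savez('w1.npz',**{k:np.array(p[k]) for k in 'KRt'})
o=arm.get_obs(); print(o['clock'],o['ee_pos'],o['eef_rot'],o['q'].round(3) if hasattr(o['q'],'round') else o['q'])
for q in ['neck_post','neck_clamp']:
    for r in arm.regions_of('wrist',q)[:2]: print(q,r['p'],r['rect'])
E
```

```text
2.475 [ 0.50074854 -0.14901227  0.26735858] [ 9.93861329e-01  1.10632987e-01  2.03455371e-05 -1.54830614e-06] [-0.484 -0.081  1.909  0.     1.314  0.865]
neck_post 0.93 [321.4, 184.7, 57.2, 64.8]
```

View pics/w1.png

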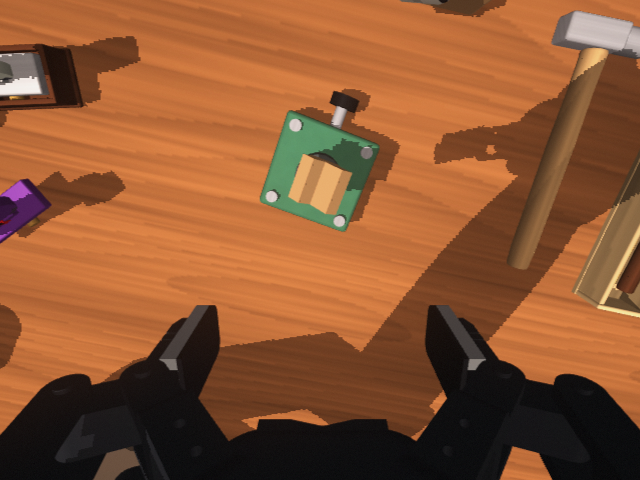

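The wrist view shows the notched post at (321,185), the clamp with its knob at (343,103), and the stand at the left edge. I'll zoom in on the notch.

```bash
python3 - <<'E'
import cv2
a=cv2.imread('pics/w1.png')[100:240,250:390]
cv2.imwrite('pics/c2.png',cv2.resize(a,(595,595),interpolation=cv2.INTER_CUBIC))
E
```

```text
(no output)
```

View pics/c2.png

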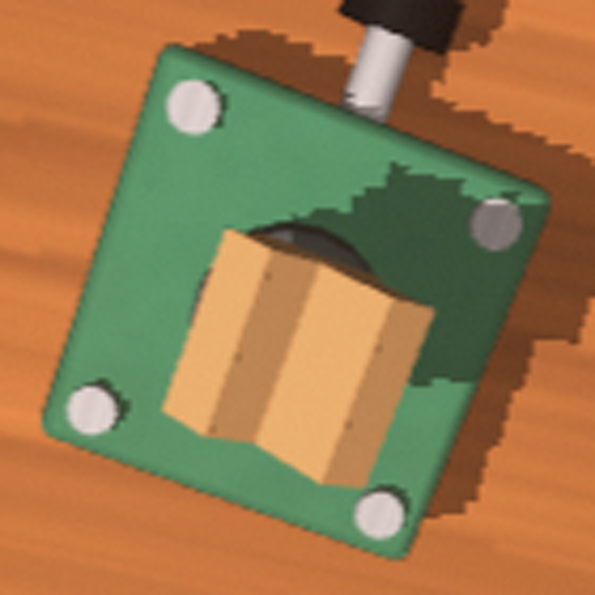

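From left to right the notch shows a short left flank (+y, about 50 px), the vertex line from (318,265) to (258,440), then a longer right flank (-y, about 75 px). So post +x is close to world +x, the same way round as the gauge, and no half turn is needed.

Emit:
move_arm(moves=[[1.2,-5.2,-0.8,0,0,0,8.5],[1.2,-5.2,-0.8,0,0,0,8.5],[1.2,-5.2,-0.8,0,0,0,8.5],[1.2,-5.2,-0.8,0,0,0,8.5],[1.2,-5.2,-0.8,0,0,0,8.5],[1.2,-5.2,-0.8,0,0,0,8.5],[0,0,0,0,0,0,8.5],[0,0,0,0,0,0,8.5]])

```text
clock: 3.58
ee_pos: [0.5026, 0.1711, 0.315]
eef_rot: [0.994, 0.111, -0.0, 0.0]
wrist_force: [-0.3, -0.3, 0.2]
opening: 0.0845
grasp_force: 0.0
```

```bash
python3 - <<'E'
from h import *
im=arm.capture('wrist'); cv2.imwrite('pics/w2.png',im[:,:,::-1])
p=arm.camera_params('wrist'); np.savez('w2.npz',**{k:np.array(p[k]) for k in 'KRt'})
o=arm.get_obs(); print(o['clock'],o['ee_pos'])
w=dict(np.load('w1.npz'))
f=lambda x,y,z:ray('',250+x/4.25,100+y/4.25,z,w)
a,b=f(318,265,.0915),f(258,440,.0915); print('vertex',a,b,np.linalg.norm(a-b),'mid',(a+b)/2,np.degrees(np.arctan2(*(a-b)[1::-1])))
c=[f(168,47,.034),f(550,192,.034),f(405,558,.034),f(45,425,.034)]; print('clamp',np.mean(c,0),[np.linalg.norm(c[i]-c[i-1]).round(4) for i in range(4)],np.degrees(np.arctan2(*(c[0]-c[3])[1::-1])),np.degrees(np.arctan2(*(c[1]-c[2])[1::-1])))
for q in ['gauge','gauge_stand','gauge_grip']:
    for r in arm.regions_of('wrist',q)[:3]: print(q,r['p'],r['rect'])
g=cv2.resize(im[40:290,140:440,::-1],(780,600),interpolation=cv2.INTER_CUBIC)[:, :]
u,v=proj('wrist',[.5505,.185,.17]);print(u,v)
x0=int(np.clip(u-80,0,480));y0=int(np.clip(v-50,0,360));print(x0,y0)
cv2.imwrite('pics/c3.png',cv2.resize(im[y0:y0+120,x0:x0+160,::-1],(800,600),interpolation=cv2.INTER_CUBIC))
E
```

```text
3.625 [0.50270432 0.17057363 0.31490079]
vertex [ 0.54751614 -0.14163539  0.0915    ] [ 0.50924571 -0.13732628  0.0915    ] 0.038512261951235895 mid [ 0.52838092 -0.13948084  0.0915    ] -6.424230557768235
clamp [ 0.529168   -0.13979938  0.034     ] [np.float64(0.0947), np.float64(0.0956), np.float64(0.0965), np.float64(0.0967)] -7.763862334825385 -7.11828752876236
gauge 0.86 [323.8, 153.2, 94.6, 47.9]
gauge 0.8 [186.7, 207.6, 114.6, 86.1]
gauge 0.63 [296.5, 281.1, 76.8, 98.6]
gauge_stand 0.93 [321.8, 148.2, 96.6, 53.8]
gauge_stand 0.31 [322.1, 154.3, 89.3, 47.3]
gauge_grip 0.86 [294.8, 280.9, 75.0, 99.8]
gauge_grip 0.69 [321.0, 153.9, 89.4, 47.8]
gauge_grip 0.68 [186.2, 207.9, 116.2, 81.9]
315.8785065076531 163.09427947700956
235 113
```

View pics/c3.png

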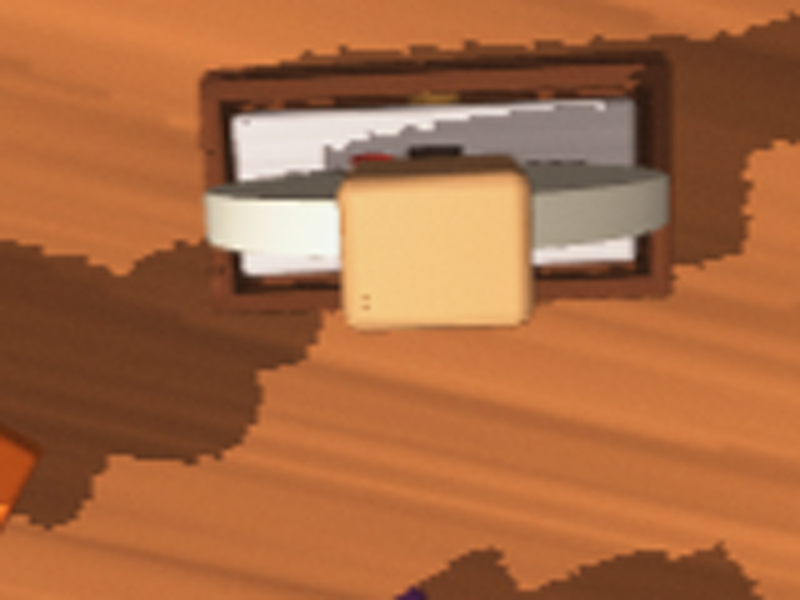

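The beech grip top is centred at about (438,250) in the crop, the stand outline runs from (200,75) to (672,295), and the red mark is at (372,158), on the left of the pointer.

```bash
python3 - <<'E'
from h import *
w=dict(np.load('w2.npz'))
f=lambda x,y,z:ray('',235+x/5,113+y/5,z,w)
for n,z,P in [('grip',.177,[(343,177),(529,173),(531,322),(347,328)]),('stand',.038,[(200,75),(672,55),(672,295),(215,310)]),('shoe',.042,[(232,113),(635,96),(637,262),(242,277)])]:
    c=[f(*q,z) for q in P]
    print(n,np.mean(c,0).round(4),[np.linalg.norm(c[i]-c[i-1]).round(4) for i in range(4)],[np.degrees(np.arctan2(*(d)[[0,1]]*[-1,1])).round(1) for d in (c[0]-c[1],c[3]-c[2])])
E
```

```text
grip [0.5521 0.1805 0.177 ] [np.float64(0.0227), np.float64(0.0281), np.float64(0.0224), np.float64(0.0285)] [np.float64(13.8), np.float64(14.4)]
stand [0.552  0.1798 0.038 ] [np.float64(0.0519), np.float64(0.1048), np.float64(0.0528), np.float64(0.1055)] [np.float64(14.9), np.float64(14.4)]
shoe [0.5516 0.1804 0.042 ] [np.float64(0.0359), np.float64(0.0892), np.float64(0.0362), np.float64(0.0899)] [np.float64(14.9), np.float64(14.7)]
```

Emit:
move_arm(moves=[[2.5,0.05,0,0,0,-1.8,8.5],[2.5,0.05,2,0,0,0,8.5],[0,0,5,0,0,0,8.5],[0,0,5,0,0,0,8.5],[0,0,4,0,0,0,8.5],[0,0,1.7,0,0,0,8.5],[0,0,0,0,0,0,8.5],[0,0,0,0,0,0,8.5]])

```text
clock: 4.78
ee_pos: [0.5531, 0.1821, 0.1406]
eef_rot: [0.992, 0.126, 0.002, -0.0]
wrist_force: [-0.4, 0.1, 1.5]
opening: 0.0851
grasp_force: 0.0
```

Emit:
move_arm(moves=[[-0.1,0.15,0.2,0,0,0,8.5],[0,0,0,0,0,0,5],[0,0,0,0,0,0,2.5],[0,0,0,0,0,0,2],[0,0,0,0,0,0,2],[0,0,0,0,0,0,2],[0,0,0,0,0,0,2],[0,0,0,0,0,0,2]], force=80)

```text
clock: 5.78
ee_pos: [0.551, 0.1807, 0.1365]
eef_rot: [0.992, 0.126, 0.0, -0.0]
wrist_force: [-0.5, 2.4, 2.1]
opening: 0.0292
grasp_force: 78.7
```

Emit:
move_arm(moves=[[0,0,-1,0,0,0,2],[0,0,-3,0,0,0,2],[0,0,-4,0,0,0,2],[0,0,-4,0,0,0,2],[0,0,-2,0,0,0,2],[0,0,0,0,0,0,2],[-1.45,4.35,0,0,0,0,2],[-1.45,4.35,0,0,0,0,2],[-1.45,4.35,0,0,0,0,2],[-1.45,4.35,0,0,0,0,2],[-1.45,4.35,0,0,0,0,2],[-1.45,4.35,0,0,0,0,2],[-1.45,4.35,0,0,0,0,2],[0,0,0,0,0,7.2,2],[0,0,0,0,0,7.2,2],[0,0,0,0,0,7.2,2],[0,0,0,0,0,0,2],[0,0,0,0,0,0,2]])

```text
clock: 8.02
ee_pos: [0.5281, -0.1395, 0.2746]
eef_rot: [0.998, -0.061, -0.001, -0.001]
wrist_force: [-0.7, 0.3, -3.9]
opening: 0.0289
grasp_force: 81.1
```

```bash
python3 - <<'E'
from h import *
o=arm.get_obs(); print(o['clock'],o['ee_pos'],Ro.from_quat(o['eef_rot']).as_matrix().round(4).tolist(),o['wrist_force'],o['grasp_force'])
x=o['ee_pos'][:2]
S=[]
for c in ['side','top','wrist']:
    im=arm.capture(c); cv2.imwrite(f'pics/p_{c}.png',im[:,:,::-1])
    u,v=proj(c,[.529,-.1397,.17]) ; a=int(np.clip(u-50,0,540)); b=int(np.clip(v-50,0,360)); print(c,a,b)
    S.append(cv2.resize(im[b:b+120,a:a+100,::-1],(400,480),interpolation=cv2.INTER_CUBIC))
cv2.imwrite('pics/c4.png',np.hstack(S[:2]))
E
```

```text
8.025 [ 0.52808093 -0.13948356  0.27464703] [[0.9925, -0.1226, -0.0026], [-0.1226, -0.9925, 0.0012], [-0.0027, -0.0008, -1.0]] [-0.68755729  0.26287476 -3.91592889] 81.13130450248718
side 299 119
top 341 204
wrist 272 188
```

View pics/c4.png

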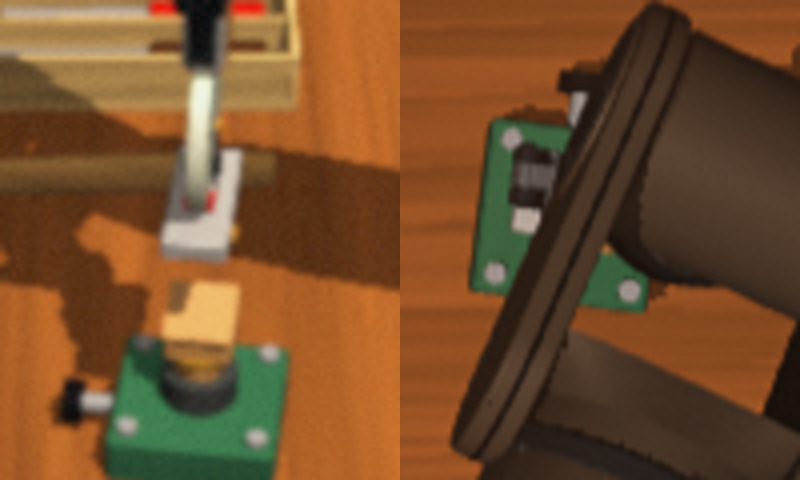

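The gauge hangs upright with its keel directly over the post: shoe at (203,205) and post at (202,310) in the side crop. I'll descend next.

Emit:
move_arm(moves=[[0,0,2,0,0,0,2],[0,0,2,0,0,0,2],[0,0,1,0,0,0,2],[0,0,0.3,0,0,0,2],[0,0,0.2,0,0,0,2],[0,0,0.2,0,0,0,2],[0,0,0.2,0,0,0,2],[0,0,0,0,0,0,2],[0,0,0,0,0,0,2]])

```text
clock: 9.3
ee_pos: [0.5292, -0.1398, 0.218]
eef_rot: [0.998, -0.062, 0.001, 0.0]
wrist_force: [0.1, 0.5, -0.5]
opening: 0.0292
grasp_force: 81.4
```

Emit:
move_arm(moves=[[0,0,0.2,0,0,0,2],[0,0,0.2,0,0,0,2],[0,0,0.2,0,0,0,2],[0,0,0,0,0,0,2],[0,0,0,0,0,0,2]])

```text
clock: 9.93
ee_pos: [0.5291, -0.1398, 0.2117]
eef_rot: [0.998, -0.062, 0.001, 0.0]
wrist_force: [1.6, 1.6, 1.2]
opening: 0.0293
grasp_force: 81.7
```

Emit:
move_arm(moves=[[0,0,0.1,0,0,0,2],[0,0,0,0,0,0,2],[0,0,0,0,0,0,2]])

```text
clock: 10.3
ee_pos: [0.529, -0.1398, 0.2106]
eef_rot: [0.998, -0.062, 0.0, 0.0]
wrist_force: [2.1, 2.0, 1.8]
opening: 0.0292
grasp_force: 81.8
```

Emit:
move_arm(moves=[[0,0,0.1,0,0,0,2],[0,0,0,0,0,0,2],[0,0,0,0,0,0,2]])

```text
clock: 10.68
ee_pos: [0.5291, -0.1398, 0.2102]
eef_rot: [0.998, -0.062, 0.001, 0.0]
wrist_force: [1.0, 2.4, 4.9]
opening: 0.0292
grasp_force: 82.2
```

Emit:
move_arm(moves=[[0,0,0.05,0,0,0,2],[0,0,0,0,0,0,2],[0,0,0,0,0,0,2],[0,0,0,0,0,0,2]])

```text
clock: 11.18
ee_pos: [0.5291, -0.1399, 0.2102]
eef_rot: [0.998, -0.062, 0.001, 0.0]
wrist_force: [0.9, 2.1, 7.2]
opening: 0.0294
grasp_force: 82.4
```

```bash
cat >> h.py <<'E'
def gauge_pose(o):
    """gauge axes (columns, world) and keel axis point, rigid with the tool; keel 120.3 mm ahead of TCP along tool z"""
    T=Ro.from_quat(o['eef_rot']).as_matrix(); G=np.stack([T[:,0],-T[:,1],-T[:,2]],1)
    return G,np.array(o['ee_pos'])+T[:,2]*.1203
def dialpt(o,a,r=.039,x=.006):
    G,k=gauge_pose(o); return k+G@np.array([x,r*np.sin(a),.072-r*np.cos(a)])
E
python3 - <<'E'
from h import *
o=arm.get_obs(); im=arm.capture('wrist'); print(o['clock'],o['ee_pos'],o['wrist_force'],o['torque'])
for a in [0,.24,.34,.44]: print(a,proj('wrist',dialpt(o,a)))
print('c',proj('wrist',dialpt(o,0,0)))
u,v=proj('wrist',dialpt(o,.2)); a=int(u-50);b=int(v-37);print(a,b)
cv2.imwrite('pics/w4.png',im[:,:,::-1])
cv2.imwrite('pics/c5.png',cv2.resize(im[b:b+75,a:a+100,::-1],(800,600),interpolation=cv2.INTER_CUBIC))
for q in ['mark','pointer']:
    for r in arm.regions_of('wrist',q)[:2]: print(q,r['p'],r['rect'])
E
```

```text
11.175 [ 0.52914388 -0.13986743  0.21021293] [0.85910254 2.08922685 7.20651787] [ 0.58966573 -0.17190136 -0.1000796 ]
0 [322.00090328 239.13816213]
0.24 [308.07974721 239.66267348]
0.34 [302.38346138 240.18552583]
0.44 [296.79625067 240.88671469]
c [322.01695204 260.33867119]
260 202
pointer 0.68 [323.1, 244.8, 16.1, 27.7]
```

View pics/c5.png

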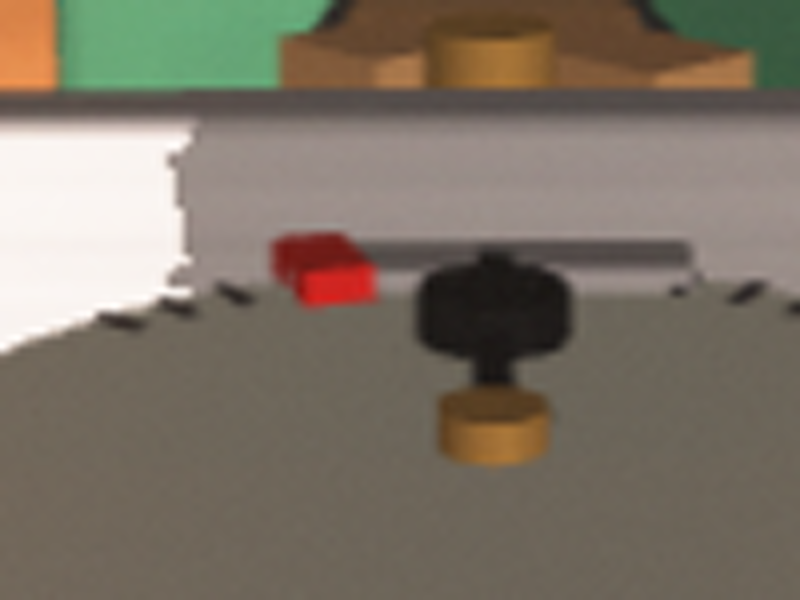

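The keel is seated in the notch (brass end at (490,55)), the pointer is at centre (495,305) and the red mark's inner end is at (335,285) in the crop, which gives a mark angle of about 0.345 rad (19.8°). I'll rock about the keel in steps and watch the push.

Emit:
move_arm(moves=[[0,-0.42,0.01,-2,0,0,2],[0,-0.42,0.01,-2,0,0,2],[0,-0.42,0.01,-2,0,0,2],[0,0,0,0,0,0,2],[0,0,0,0,0,0,2],[0,0,0,0,0,0,2]])

```text
clock: 12.08
ee_pos: [0.5308, -0.1273, 0.2096]
eef_rot: [0.997, -0.062, -0.003, 0.052]
wrist_force: [0.3, 2.8, 7.5]
opening: 0.0292
grasp_force: 82.4
```

```bash
python3 - <<'E'
from h import *
o=arm.get_obs(); G,k=gauge_pose(o); print(o['clock'],k,o['ee_pos'],o['wrist_force'],'lean',np.arctan2(G[:,2]@[.1226,.9925,0],G[2,2]),'fore',G[2,0],o['q'])
E
```

```text
12.075 [ 0.52940792 -0.13984413  0.08997779] [ 0.53079468 -0.12730254  0.20961422] [0.32640379 2.78073376 7.46395589] lean 0.1050772942727705 fore 0.0015456870344624264 [-0.37444507  0.01627968  1.92351255 -0.10988519  1.17640378  1.36218398]
```

Emit:
move_arm(moves=[[0,-0.42,0.01,-2,0,0,2],[0,-0.42,0.01,-2,0,0,2],[0,-0.42,0.01,-2,0,0,2],[0,0,0,0,0,0,2],[0,0,0,0,0,0,2]])

```text
clock: 12.7
ee_pos: [0.5324, -0.1149, 0.2077]
eef_rot: [0.993, -0.062, -0.006, 0.105]
wrist_force: [-0.1, 3.5, 6.9]
opening: 0.0291
grasp_force: 82.5
```

Emit:
move_arm(moves=[[0,-0.42,0.01,-2,0,0,2],[0,-0.42,0.01,-2,0,0,2],[0,-0.42,0.01,-2,0,0,2],[0,-0.38,0.01,-1.8,0,0,2],[0,0,0,0,0,0,2],[0,0,0,0,0,0,2],[0,0,0,0,0,0,2],[0,0,0,0,0,0,2],[0,0,0,0,0,0,2],[0,0,0,0,0,0,2],[0,0,0,0,0,0,2],[0,0,0,0,0,0,2]])

```text
clock: 14.2
ee_pos: [0.5345, -0.0993, 0.2033]
eef_rot: [0.983, -0.061, -0.01, 0.172]
wrist_force: [0.4, 5.0, 7.8]
opening: 0.029
grasp_force: 82.6
```

```bash
python3 - <<'E'
from h import *
o=arm.get_obs(); im=arm.capture('wrist'); G,k=gauge_pose(o); print(o['clock'],k,o['wrist_force'],'lean',np.arctan2(G[:,2]@[.1226,.9925,0],G[2,2]),'fore',G[2,0])
cv2.imwrite('pics/w5.png',im[:,:,::-1])
u,v=260,202
cv2.imwrite('pics/c6.png',cv2.resize(im[v:v+75,u:u+100,::-1],(800,600),interpolation=cv2.INTER_CUBIC))
E
```

```text
14.2 [ 0.52969365 -0.13983625  0.09014621] [0.39598496 5.021793   7.80632927] lean 0.34645647321595735 fore 0.0022137948353806933
```

View pics/c6.png

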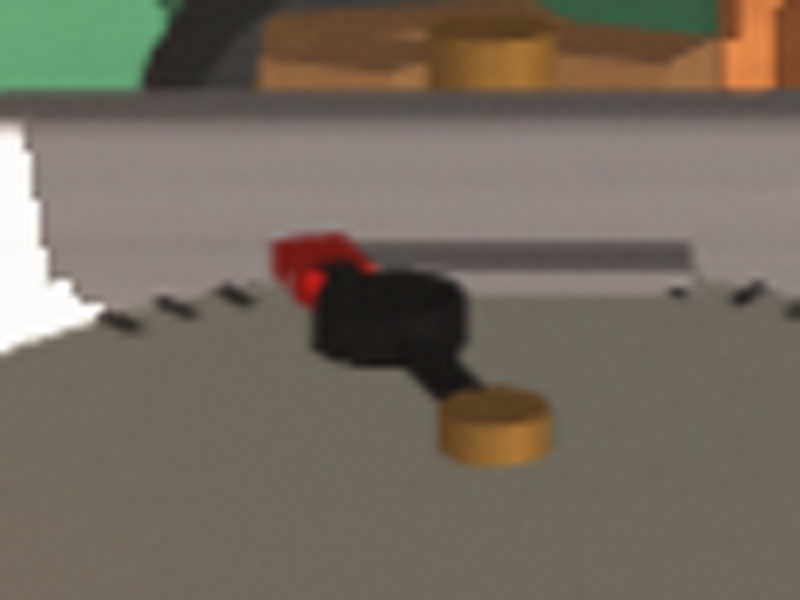

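The pointer tip at (342,270) lies over the mark's inner end (centre at about 335), an offset under 1 mm. The push is about 11 N with the keel still seated, so I'll hand in.

```bash
python3 -c "
from plant import arm
print(arm.hand_in())"
```

```text
the job is handed in; nothing more can be done
None
```

The job is handed in: the gauge is held in the V notch with the post pressed home under about 11 N, leaning about 0.346 rad with the pointer under 1 mm from the red mark. The hand-in call returned no verdict.

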